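Free the collet through the blind latch hole

ROBOT

A 7-joint arm with a two-finger parallel gripper is mounted at the origin on a cart in front of the work surface, level with it; the furniture and walls round the work are solid. World frame = base frame: x ahead of the robot, y to its left, z up, the work surface at z = 0. Lengths are in m, angles in rad, forces in N, time in s.
With the tool pointing down it reaches from about 0.35 to 0.9 m from the base axis. Payload 8.1 kg.
Tool frame: the origin (TCP) lies at the very end of the fingers, on their centre line; the grasp point (between the pads) lies 19 mm behind it; z points along the fingers, x is the direction in which the jaws open and shut, and the axes are right-handed (so a half turn about z gives the same grasp; the last joint's range is limited). The gripper opens to 92 mm and grips with 3 to 60 N. Pads are 19 mm wide; open, the fingers measure 130 mm over their backs; the gripper's body (75 mm by 190 mm) begins 47 mm behind the grasp point.
Start: joints at [-0.103, 0.434, 0.025, 1.573, -0.012, 1.134, -0.075], TCP at [0.625, -0, 0.227] pointing down, gripper open.
Joint ranges: [-2.62, 2.62], [-0.44, 2.09], [-1.27, 1.32], [0.08, 2.57], [-1.32, 4.46], [0.12, 2], [-2.74, 2.74]. Speed limits (rad/s): [2.22, 2.22, 3.01, 3.01, 3.14, 3.14, 3.14].

INTERFACE

Orientations are given as a rotation vector (axis times angle).
In Python, from cell import status, viewer, arm gives the robot as it stands.
- The arm moves only by the tool jog_arm, never from a script. Its argument "commands" is text: rows parted by semicolons, each of 7 numbers parted by spaces: the closure, from -1 (fully open) to 1 (shut), then the shift along the world's x, y, z normalised to -1 to 1, where 1 is 0.3 m, then the turn, a rotation vector about the world's x, y, z normalised to -1 to 1, where 1 is 2 pi rad. In form: jaw dx dy dz wx wy wz; .... A call has exactly 5 rows; each row shifts and turns the commanded pose from where the row before left it; what a row does not reach is not made up. A row lasts 1/10 s, in which the tool goes at most 50 mm and 8.59 degrees, less where a joint would pass 70% of its speed; a pose out of reach is approached as far as the arm can. A call with a number of a shift or a turn outside -1 to 1 is refused whole. A call with a gripper value outside its range is refused whole. The fingers move at their own pace and stop on an object; "force" is the grip in N (left out, the last holds). Time passes only in rows, so rows that do not move let the fingers close, or fill a call up. It gives the time, the measured TCP pose, the force and the opening at its end, in the units of the state.
- status.observe(): the state, without advancing time (a new reading comes with each control period).
- viewer.get_image(name): name is "scene" or "side" or "wrist"; returns a dict with "pixels" (480x640x3 uint8, red, green, blue), "z_map" (480x640 float32, m along the optical axis (not along the pixel's ray), 0 where there is no reading), "camera_matrix" (3x3 intrinsics, pixels), "k1" (the pictures are not rectified: a ray, as slopes to the right and down, at radius r is drawn at 1 + k1 r^2 times it, then the intrinsics apply), "R" (3x3) and "t" (3): a world point X has camera coordinates R X + t. Camera axes: x right, y down, z forward; pixel columns grow to the right and rows downward; lengths in m; the calibration is good to about 2 mm. A picture is of the moment at which its call begins.
- arm.sign_off(): hands the job in, once; it reports no verdict.
The state is a dict: "clock": time; "joints": joint angles; "dq": joint speeds; "joint_efforts": joint torques, N m; "position": TCP position; "ee_rot": TCP orientation; "force": force on the tool from outside, world axes, zero at the start; "ft_torque": the same for the moment, N m; "width": opening from 0.0 (shut) to 1.0 (fully open).
Only numpy, scipy, OpenCV 4.12 (cv2) and the standard library are available. Lean on these libraries where they do the work, as an engineer would, in place of code of your own. Each camera call takes 0.05 s, during which the arm holds its last target. There are 200 camera calls.

TASK

Take the steel release pin from its stand, reach with it down the leaning slot of the collet fixture and sweep its tip along the unseen slot bottom until it drops into the latch hole, then push the latch fully home so that the collet rises in its nest. Hang the pin back upright in its stand, leave the collet standing in the nest, and leave the brass weight, the spare collet and the small tin where they are.

Things in the scene. Friction and masses are not known exactly. Their poses are not given: they have to be found in the camera images.
- fixture: collet fixture, fixed to the worktop: dark base plate 150 x 130 x 8 mm, on it an aluminium block that leans, and an aluminium nest block (64 x 50 mm, top 60 mm high) on its +y side. Origin: centre of the underside; x along the slot, z up. Position and yaw vary.
- slot_mouth (a point): middle of the mouth of the slot in the leaning block, 64 mm above the worktop; axes as fixture. Slot: 52 mm long along fixture x, 12 mm wide; it runs into the block leaning 35 degrees from vertical, inward direction (0, +0.574, -0.819) in the fixture's frame, so a tool in it leans its upper end to fixture -y. The block's top face (124 x 44 mm) is square to that direction.
- slot_bottom (a point): middle of the slot's flat bottom, the hidden face, 25 mm below the slot mouth along the inward direction; axes as fixture. In the face is one hole, 12 mm long along the slot and as wide as the slot; where along the slot is not known: its centre lies within 15 mm either way of this point. The latch button is inside the hole, 6 mm below the face.
- latch (a joint): travel of the latch button in m along the slot's inward direction: 0 at the start, 0.012 fully home (hard stop). It resists with about 5 N of friction (some more if pushed fast), has no return spring and stays where it is pushed. It lifts the collet 1.25 mm for each mm.
- nest_mouth (a point): centre of the round nest bore (27 mm wide) at the top of the nest block, 60 mm above the worktop, 69 mm to fixture +y of the slot mouth (axes as fixture)
- collet_center (a point): centre, half-way up, of the loose steel collet (24 mm wide, 34 mm high) that stands in the nest; at the start its top stands 4 mm out of the nest, with the latch home 19 mm. z is its own axis, up.
- pin_stand: black pin stand 50 x 50 x 70 mm, fixed to the worktop; origin: centre of the underside, z up. Position and yaw vary.
- pin_stand_hole0 (a point): centre of the mouth of the upright through hole (13 mm wide, mouth bevelled) in the stand's top, 70 mm above the worktop; the pin hangs in it by its collar
- pin_grip (a point): centre of the handle of the release pin: straight, steel, 109 mm long, 80 g; round knurled handle 14 mm thick, 45 mm long, below it a collar 22 mm wide and 4 mm thick, then a round-ended shank 8 mm thick and 60 mm long. z runs along the pin to the handle end. Collar underside 26.5 mm, tip 86.5 mm below this point; hung in the stand this point is 26.5 mm above the stand's top.
- pin_tip (a point): lowest point of the pin's round tip; z runs along the pin to the handle end
- weight_center (a point): brass weight with a knob, 31 mm wide, 51 mm high, loose bystander; point at half height
- spare_collet_center (a point): spare steel collet, 20 mm wide, 31 mm high, standing loose on the worktop, bystander; point at half height
- tin_center (a point): small round tin, 38 mm wide, 13 mm high, loose bystander; point at half height

How it is judged:
By the outcome, as a careful person would: the job done as asked, in the order asked, and still so for the second after the job is handed in, with the robot touching nothing.
It also fails if it takes over 58 s, if anything falls off the work surface, if the arm or the gripper's body presses on something with over 40 N, if the wrist force passes 120 N, or if a joint passes its speed limit or range.

## Working session

There is one attempt and no reset: what is moved stays moved. The work goes in short steps, Python scripts to look and compute and a tool call to move; the robot and the scene stay as the last step left them, time stands still between calls to the robot, and variables do not carry over. Pictures are saved under pics/ and viewed, about 8 in all and at most 12, crops included, and the job is handed in when it is done.

Besides the shell and the picture viewer there is one more tool, called after "Request:" by a JSON object that holds its "method" and its "body". jog_arm: Moves the arm, as the interface text tells. Scaled input: -1 to 1 covers 0.3 m each way for a shift and 2 pi rad each way for a turn. Its arguments: {"type":"object","properties":{"commands":{"type":"string"},"force":{"type":"number"}},"required":["commands"]}

```bash
ls; mkdir -p pics
python3 - <<'E'
from cell import status, viewer, arm
import cv2, numpy as np
print(status.observe())
for n in ("scene","side","wrist"):
    d=viewer.get_image(n); cv2.imwrite(f"pics/a_{n}.png",d["pixels"][:,:,::-1]); np.savez(f"pics/a_{n}.npz",**d)
    print(n,d["camera_matrix"].tolist(),d["k1"],np.round(d["R"],3).tolist(),d["t"])
E
```

```text
pics
{'clock': 0.0, 'joints': array([-0.10256706,  0.43519858,  0.02497679,  1.57409078, -0.01159336,
        1.13399622, -0.07507745]), 'dq': array([-0.00065456,  0.00101549, -0.00074581,  0.00087534,  0.00045747,
       -0.0003464 ,  0.00149384]), 'joint_efforts': array([ 3.89017032e-04, -6.67853522e+01,  9.84863900e-01, -3.14464223e+01,
       -6.05165795e-02,  4.27553023e-02,  1.12382318e-04]), 'position': array([ 6.24492697e-01, -8.20554895e-05,  2.25962618e-01]), 'ee_rot': array([ 3.14144392e+00, -1.26873171e-04, -2.42042279e-03]), 'force': array([ 0.94481486, -0.33737134, -0.58335073]), 'ft_torque': array([0.03111487, 0.04464474, 0.0295206 ]), 'width': 0.9930816562436088}
scene [[479.75781551247144, 0.0, 315.13749706545127], [0.0, 479.75781551247144, 228.75595314568227], [0.0, 0.0, 1.0]] -0.010481427490842235 [[-0.865, -0.502, -0.004], [-0.341, 0.595, -0.728], [0.367, -0.628, -0.686]] [0.54141513 0.22311871 0.76671702]
side [[577.2707686654593, 0.0, 319.73739892297635], [0.0, 577.2707686654593, 237.5334352455244], [0.0, 0.0, 1.0]] -0.013045201182814539 [[0.964, -0.265, 0.006], [-0.172, -0.642, -0.747], [0.202, 0.719, -0.664]] [-0.52131923  0.20396878  0.8626018 ]
wrist [[366.79700879176426, 0.0, 315.54150387845124], [0.0, 366.79700879176426, 237.5160354053457], [0.0, 0.0, 1.0]] -0.04548176160457007 [[1.0, 0.001, -0.002], [0.001, -0.957, 0.291], [-0.002, -0.291, -0.957]] [-0.62380011 -0.03561048  0.39173281]
```

View pics/a_scene.png

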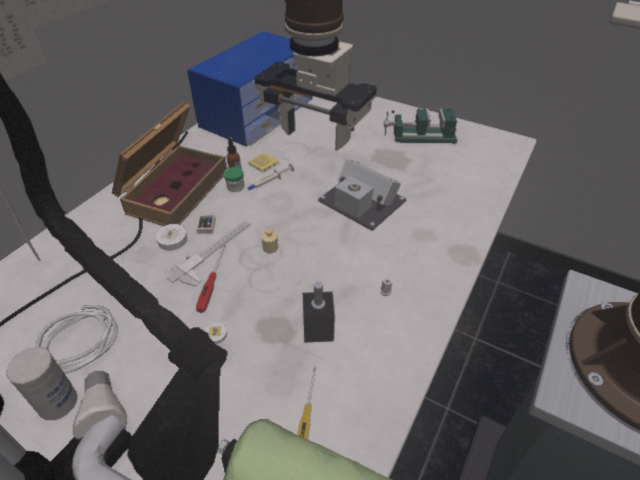

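View pics/a_side.png

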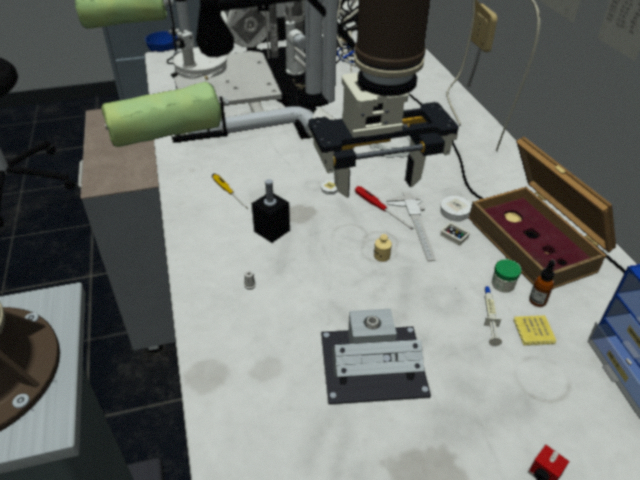

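View pics/a_wrist.png

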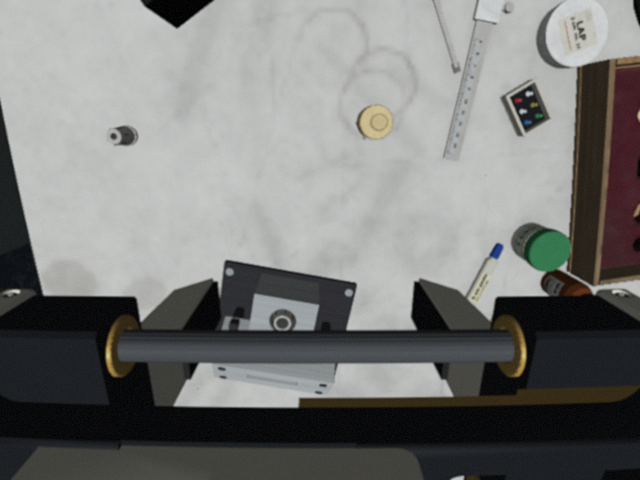

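Three views (3 pictures): the fixture is at side (375,360), with nest on the far side (towards the stand, +y). The stand with pin is at side (271,210), the weight at (383,247), the spare collet at (249,280) and the tin at (330,186).

```bash
cat > h.py <<'E'
import numpy as np, cv2
from cell import status, viewer
def norm(d,uv):
    K=d["camera_matrix"]; p=(np.atleast_2d(np.asarray(uv,float))-K[:2,2])/K[0,0]; q=p.copy()
    for _ in range(6): q=p/(1+float(d["k1"])*(q**2).sum(1,keepdims=True))
    return q
def onplane(d,uv,z):
    q=norm(d,uv); r=np.c_[q,np.ones(len(q))]@d["R"]; c=-d["R"].T@d["t"]
    return c+r*((z-c[2])/r[:,2])[:,None]
def cloud(d):
    v,u=np.mgrid[:480,:640]; q=norm(d,np.c_[u.ravel(),v.ravel()]); z=d["z_map"].ravel()
    P=(np.c_[q,np.ones(len(q))]*z[:,None]-d["t"])@d["R"]; P[z==0]=np.nan
    return P.reshape(480,640,3)
def proj(d,X):
    c=np.atleast_2d(X)@d["R"].T+d["t"]; q=c[:,:2]/c[:,2:]; q=q*(1+float(d["k1"])*(q**2).sum(1,keepdims=True))
    return q*d["camera_matrix"][0,0]+d["camera_matrix"][:2,2]
E
python3 - <<'E'
from h import *
for n,boxes in (("side",dict(fix=(315,300,440,410),stand=(248,175,298,245),weight=(370,230,396,265),spare=(240,268,260,292),tin=(318,178,342,194))),
  ("scene",dict(fix=(310,155,415,235),stand=(298,280,340,345),weight=(258,228,282,255),spare=(378,276,396,300),tin=(205,318,230,346)))):
    d=dict(np.load(f"pics/a_{n}.npz")); P=cloud(d); g=d["pixels"].max(2)
    for k,(a,b,c,e) in boxes.items():
        p=P[b:e,a:c].reshape(-1,3); gg=g[b:e,a:c].ravel()
        ok=~np.isnan(p[:,0]); p=p[ok]; gg=gg[ok]
        if k=="fix":
            s=p[p[:,2]>.004]; s=s[np.linalg.norm(s[:,:2]-np.median(s[:,:2],0),axis=1)<.13]
            print(n,"fix all",cv2.minAreaRect((s[:,:2]*1e3).astype(np.float32)))
            t=s[abs(s[:,2]-.060)<.004]; print("  z60",t[:,:2].mean(0),len(t))
        elif k=="stand":
            t=p[(abs(p[:,2]-.07)<.004)&(gg<70)]; print(n,"stand top",t.mean(0),len(t),cv2.minAreaRect((t[:,:2]*1e3).astype(np.float32)))
            t=p[p[:,2]>.085]; print("  handle",t.mean(0),t[:,2].max(),len(t))
        else:
            t=p[p[:,2]>.006]; print(n,k,t.mean(0),t[:,2].max(),cv2.minAreaRect((t[:,:2]*1e3).astype(np.float32)))
    # dark plate contour
    if 1:
        a,b,c,e=boxes["fix"]; m=((g[b:e,a:c]<95)*255).astype(np.uint8)
        cs,_=cv2.findContours(m,0,2); q=max(cs,key=cv2.contourArea)+np.array([a,b]); h=cv2.convexHull(q)
        w=onplane(d,h[:,0],.008)[:,:2]; r=cv2.minAreaRect((w*1e3).astype(np.float32)); print(n,"plate",r)
E
```

```text
side fix all ((589.192626953125, -141.91021728515625), (143.46693420410156, 164.90911865234375), 74.61405181884766)
  z60 [ 0.58543758 -0.13883266] 1854
side stand top [0.49920658 0.19602685 0.06940554] 353 ((499.79156494140625, 202.03244018554688), (50.920013427734375, 51.594337463378906), 31.547691345214844)
  handle [0.49981647 0.19988529 0.10505956] 0.12097335040665887 142
side weight [0.67744633 0.07525381 0.02888617] 0.051246596643684805 ((678.6591186523438, 78.3522720336914), (27.930118560791016, 31.126995086669922), 67.42024993896484)
side spare [0.43331916 0.06660413 0.02144264] 0.03403391010698172 ((433.65692138671875, 68.91243743896484), (18.385536193847656, 16.53470230102539), 15.593057632446289)
side tin [0.61265953 0.18503632 0.09961557] 0.26348799632136805 ((610.4639892578125, 152.33816528320312), (344.5726623535156, 32.896461486816406), 77.67159271240234)
side plate ((585.61962890625, -138.29586791992188), (141.0637969970703, 147.75657653808594), 79.16891479492188)
scene fix all ((580.3338012695312, -120.58750915527344), (231.80209350585938, 200.19778442382812), 21.56
[... 189 characters left out ...]
.082355499267578)
  handle [0.49991676 0.20714341 0.10739008] 0.1237551540841025 179
scene weight [0.67717048 0.08886441 0.03069355] 0.05425033855270061 ((676.2152709960938, 79.26322937011719), (44.12588882446289, 29.966371536254883), 54.64356231689453)
scene spare [0.43376377 0.0754179  0.0219352 ] 0.03520983377135532 ((434.9718933105469, 73.52885437011719), (17.603927612304688, 18.19815444946289), 54.88383483886719)
scene tin [0.59821578 0.34052848 0.09369208] 0.35291339527987525 ((552.2735595703125, 373.99267578125), (33.937095642089844, 285.1745300292969), 51.20981216430664)
scene plate ((583.2406616210938, -153.9359130859375), (165.00852966308594, 150.23423767089844), 79.13257598876953)
```

Run:
```python
import cv2
a=cv2.imread("pics/a_side.png")[165:415,240:440]; cv2.imwrite("pics/b.png",cv2.resize(a,None,fx=3,fy=2.4*1,interpolation=cv2.INTER_CUBIC))
```

```text
(no output)
```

View pics/b.png

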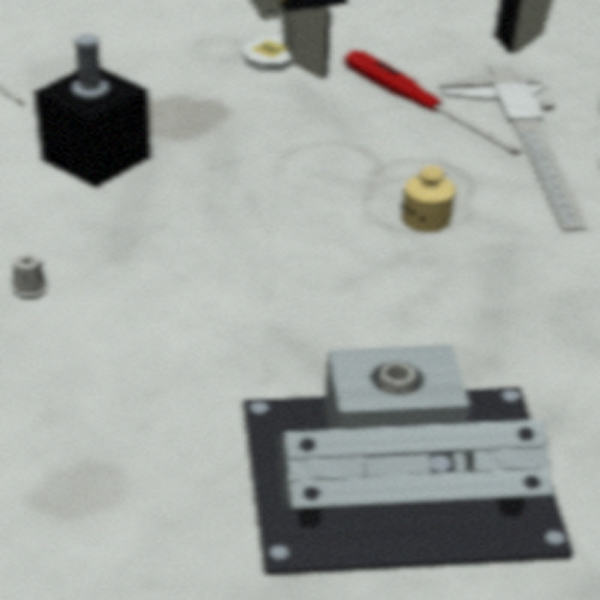

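Run:
```python
from h import *
for n in ("scene","side"):
    d=dict(np.load(f"pics/a_{n}.npz")); P=cloud(d).reshape(-1,3); P=P[~np.isnan(P[:,0])]
    m=(P[:,2]>.13)&(P[:,2]<.6)&(np.hypot(P[:,0]-.5,P[:,1]-.2)<.35); p=P[m]
    H,xe,ye=np.histogram2d(p[:,0],p[:,1],bins=[np.arange(.1,.95,.05),np.arange(-.2,.6,.05)])
    for i,j in np.argwhere(H>8): 
        q=p[(p[:,0]>=xe[i])&(p[:,0]<xe[i+1])&(p[:,1]>=ye[j])&(p[:,1]<ye[j+1]),2]; print(n,xe[i].round(2),ye[j].round(2),int(H[i,j]),q.min().round(2),q.max().round(2))
```

```text
scene 0.25 0.4 38 0.15 0.17
scene 0.3 0.4 729 0.15 0.18
scene 0.3 0.45 234 0.17 0.18
scene 0.35 0.4 608 0.14 0.18
scene 0.35 0.45 1536 0.17 0.19
scene 0.4 0.4 371 0.15 0.18
scene 0.4 0.45 3370 0.17 0.35
scene 0.4 0.5 3509 0.16 0.34
scene 0.45 0.45 2231 0.13 0.36
scene 0.45 0.5 2258 0.27 0.35
scene 0.5 -0.05 281 0.29 0.34
scene 0.5 -0.0 524 0.29 0.34
scene 0.5 0.45 1367 0.34 0.36
scene 0.55 -0.05 731 0.24 0.47
scene 0.55 -0.0 2756 0.23 0.47
scene 0.55 0.4 40 0.35 0.36
scene 0.55 0.45 1187 0.34 0.37
scene 0.6 -0.0 2826 0.3 0.47
scene 0.6 0.4 328 0.36 0.37
scene 0.6 0.45 792 0.35 0.37
scene 0.65 -0.05 354 0.23 0.34
scene 0.65 -0.0 1158 0.23 0.46
scene 0.65 0.4 2313 0.37 0.46
scene 0.65 0.45 213 0.36 0.38
scene 0.7 -0.05 122 0.32 0.34
scene 0.7 -0.0 319 0.29 0.34
scene 0.7 0.4 1276 0.4 0.5
side 0.2 0.4 259 0.13 0.18
side 0.25 0.4 783 0.13 0.18
side 0.25 0.45 85 0.17 0.18
side 0.3 0.4 740 0.13 0.18
side 0.3 0.45 174 0.17 0.18
side 0.35 0.4 681 0.13 0.18
side 0.35 0.45 222 0.17 0.18
side 0.4 0.4 573 0.13 0.18
side 0.4 0.45 693 0.15 0.35
side 0.4 0.5 165 0.23 0.3
side 0.45 0.45 1123 0.13 0.35
side 0.45 0.5 138 0.23 0.29
side 0.5 -0.05 651 0.29 0.34
side 0.5 -0.0 297 0.29 0.34
side 0.5 0.45 227 0.33 0.35
side 0.55 -0.05 4391 0.23 0.51
side 0.55 -0.0 867 0.24 0.5
side 0.55 0.4 45 0.34 0.35
side 0.55 0.45 79 0.33 0.35
side 0.6 -0.05 5507 0.3 0.51
side 0.6 0.4 25 0.34 0.35
side 0.65 -0.05 1897 0.23 0.5
side 0.65 -0.0 621 0.23 0.34
side 0.7 -0.05 479 0.29 0.34
side 0.7 -0.0 177 0.33 0.34
```

The crop (picture 4) shows the fixture plate corners at side px about (322,332), (413,327), (430,396), (329,403). The bore is near (373,322), and the slot's middle is near (380,359).

Request:
{"method": "jog_arm", "body": {"commands": "-1 -0.023 -0.13 0.033 0 0 0; -1 -0.023 -0.13 0.033 0 0 0; -1 -0.023 -0.13 0.033 0 0 0; -1 -0.023 -0.13 0.033 0 0 0; -1 0 0 0 0 0 0"}}

```text
clock: 0.65
position: [0.596, -0.164, 0.2677]
ee_rot: [3.137, -0.015, 0.002]
force: [-0.2, -0.5, -0.3]
width: 0.996
```

Run:
```python
from h import *
d=viewer.get_image("wrist"); np.savez("pics/c.npz",**d)
im=d["pixels"][:,:,::-1].copy(); cv2.imwrite("pics/c.png",im)
s=dict(np.load("pics/a_side.npz"))
w=onplane(s,[(321.7,332.5),(413.3,326.7),(430.3,396.3),(328.7,403.3)],.008); print(w.mean(0),w)
print(np.degrees([np.arctan2(*(w[1]-w[0])[1::-1]),np.arctan2(*(w[2]-w[3])[1::-1])]))
print(onplane(s,[(373,322)],.064), status.observe()["position"])
```

```text
[ 0.58541827 -0.14356033  0.008     ] [[ 0.52544588 -0.06704545  0.008     ]
 [ 0.67043129 -0.09402477  0.008     ]
 [ 0.64501413 -0.22026556  0.008     ]
 [ 0.50078178 -0.19290552  0.008     ]]
[-10.54120472 -10.7410581 ]
[[ 0.5919464  -0.11142555  0.064     ]] [ 0.59667112 -0.160036    0.26689281]
```

View pics/c.png

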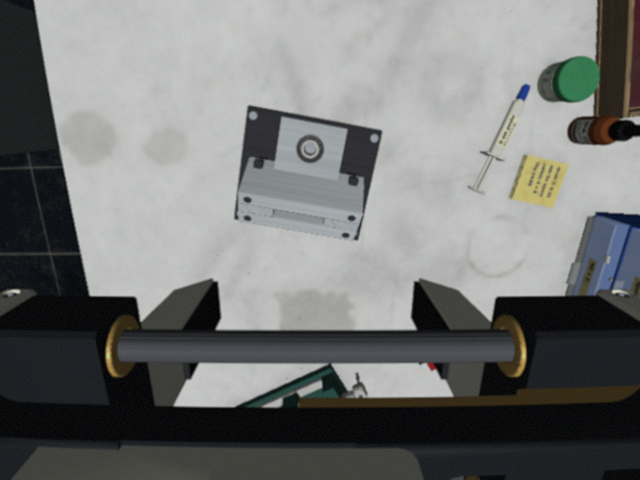

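Picture 5: the bore is at wrist px (310,149), the slot at about (298,215), and plate corners (248,107) and (382,128). I'll zoom in to refine.

Run:
```python
from h import *
im=cv2.imread("pics/c.png")[100:245,230:390]; cv2.imwrite("pics/c2.png",cv2.resize(im,None,fx=4,fy=4,interpolation=cv2.INTER_CUBIC))
```

```text
(no output)
```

View pics/c2.png

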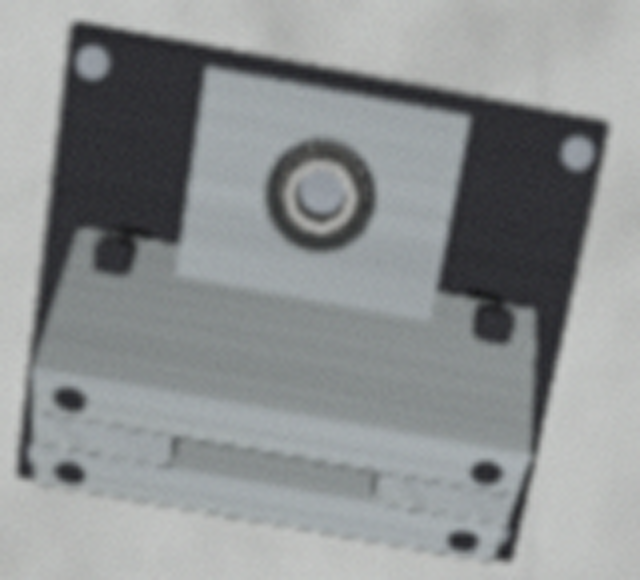

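Run:
```python
from h import *
d=dict(np.load("pics/c.npz")); s=dict(np.load("pics/a_side.npz"))
f=lambda L:[(230+(a+.5)/4-.5,100+(b+.5)/4-.5) for a,b in L]
g=lambda L:[(240+(a+.5)/3-.5,165+(b+.5)/2.4-.5) for a,b in L]
ang=lambda a,b:np.degrees(np.arctan2((b-a)[1],(b-a)[0]))
for d,f,bore,nest,scr,pl,slot in ((d,f,(321,195),[(205,67),(472,116),(435,320),(178,274)],[(70,399),(487,472),(462,540),(70,473)],[(75,22),(608,123)],[(172,438),(380,475),(376,497),(172,465)]),
   (s,g,(398,380),[(332,352),(455,346),(468,400),(338,411)],[(308,445),(526,434),(532,482),(312,493)],[(245,402),(520,388),(571,555),(266,572)],None)):
    b=onplane(d,f([bore]),.0625)[0]; N=onplane(d,f(nest),.06); S=onplane(d,f(scr),.064); P=onplane(d,f(pl),.008)
    print("bore",b,"nest",N.mean(0),ang(N[0],N[1]),ang(N[3],N[2])); 
    # screws: upper pair / lower pair midpoints
    print("screw mids",S[:2].mean(0),S[2:].mean(0),"mean",S.mean(0),ang(S[0],S[1]),ang(S[3],S[2]))
    print("plate", P.mean(0), ang(P[0],P[1]))
    if slot: 
        L=onplane(d,f(slot),.064); print("slot",L, L.mean(0))
    y=np.radians(-10.7); n=(b+N.mean(0))/2; print("slot mouth by nest", n[:2]-.069*np.array([-np.sin(y),np.cos(y)]))
```

```text
bore [ 0.59090241 -0.10492368  0.0625    ] nest [ 0.59128583 -0.10532829  0.06      ] -10.523522753020456 -10.645458603537472
screw mids [ 0.57980311 -0.1638816   0.064     ] [ 0.57616928 -0.18238384  0.064     ] mean [ 0.57798619 -0.17313272  0.064     ] -10.690560805732568 -10.589900342205993
plate [ 0.59670937 -0.07558796  0.008     ] -10.808428007899396
slot [[ 0.55261491 -0.16423295  0.064     ]
 [ 0.604983   -0.17431005  0.064     ]
 [ 0.60395514 -0.18007546  0.064     ]
 [ 0.55231762 -0.17122271  0.064     ]] [ 0.57846767 -0.17246029  0.064     ]
slot mouth by nest [ 0.57828312 -0.17292627]
bore [ 0.59083628 -0.11189965  0.0625    ] nest [ 0.59275329 -0.10748175  0.06      ] -10.54418132351647 -7.584219012769617
screw mids [ 0.58415915 -0.1587357   0.064     ] [ 0.57474954 -0.19175027  0.064     ] mean [ 0.57945435 -0.17524299  0.064     ] -10.724123158304353 -10.922872717447232
plate [ 0.58512051 -0.1428988   0.008     ] -10.515341993001432
slot mouth by nest [ 0.57898379 -0.17749098]
```

Request:
{"method": "jog_arm", "body": {"commands": "-1 -0.032 0.121 -0.02 0 0 -0.003; -1 -0.032 0.121 -0.02 0 0 -0.003; -1 -0.032 0.121 -0.02 0 0 -0.003; -1 -0.032 0.121 -0.02 0 0 -0.003; -1 -0.032 0.121 -0.02 0 0 -0.003"}}

```text
clock: 1.2
position: [0.5484, 0.0284, 0.2357]
ee_rot: [-3.138, 0.146, 0.001]
force: [-0.2, -0.3, -1.5]
width: 0.999
```

Request:
{"method": "jog_arm", "body": {"commands": "-1 -0.032 0.121 -0.02 0 0 -0.003; -1 -0.032 0.121 -0.02 0 0 -0.003; -1 -0.032 0.121 -0.02 0 0 -0.003; -1 -0.032 0.121 -0.02 0 0 -0.003; -1 -0.032 0.121 -0.02 0 0 -0.003"}}

```text
clock: 1.7
position: [0.4999, 0.2097, 0.2058]
ee_rot: [-3.128, 0.294, 0.001]
force: [-0.3, -1.1, 0.7]
width: 1.004
```

Request:
{"method": "jog_arm", "body": {"commands": "-1 0 0 0 0 0 0; -1 0 0 0 0 0 0; -1 0 0 0 0 0 0; -1 0 0 0 0 0 0; -1 0 0 0 0 0 0"}}

```text
clock: 2.2
position: [0.5018, 0.206, 0.2065]
ee_rot: [3.127, -0.298, 0.0]
force: [0.2, -0.0, 0.7]
width: 1.0
```

```bash
cat > st.py <<'E'
from h import *
from scipy.spatial.transform import Rotation as Ro
def st():
    o=status.observe(); R=Ro.from_rotvec(o["ee_rot"]).as_matrix()
    print("t",o["clock"],"pos",o["position"].round(4),"z",R[:,2].round(4),"x",R[:,0].round(4),"F",o["force"].round(1),"w",round(o["width"]*92,1)); return o,R
E
python3 - <<'E'
from st import *
st(); d=viewer.get_image("wrist"); np.savez("pics/d.npz",**d); cv2.imwrite("pics/d.png",d["pixels"][:,:,::-1])
P=cloud(d).reshape(-1,3); P=P[~np.isnan(P[:,0])]; t=P[(P[:,2]>.105)&(P[:,2]<.13)&(np.hypot(P[:,0]-.5,P[:,1]-.2)<.03)]
print(len(t),t.mean(0) if len(t) else 0, cv2.minEnclosingCircle((t[:,:2]*1e3).astype(np.float32)) if len(t) else 0, proj(d,[[.5,.2035,.119],[.5,.2035,.07]]))
E
```

```text
t 2.2 pos [0.5018 0.206  0.2065] z [ 3.e-04 -2.e-04 -1.e+00] x [ 9.819e-01 -1.892e-01  3.000e-04] F [ 0.2 -0.   0.7] w 92.0
380 [0.49963833 0.20732067 0.11685949] ((499.47265625, 205.92613220214844), 7.319261074066162) [[314.520606   248.86246588]
 [314.70439448 230.02905967]]
```

View pics/d.png

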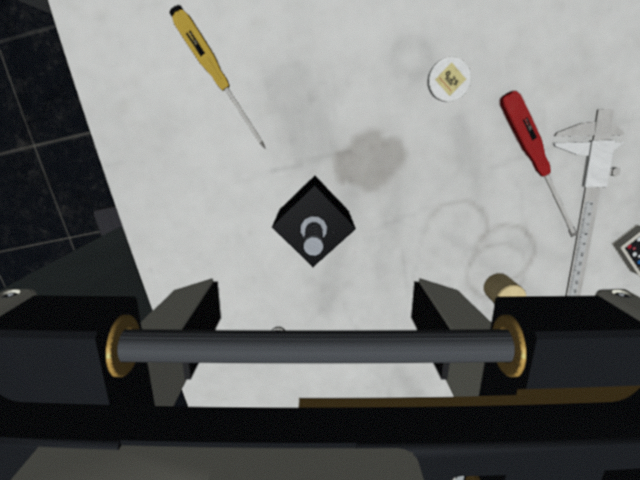

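Picture 7: the pin top is at px (313,245) and the collar at (314,228), so the pin is at about (0.4995, 0.2055). Going down on it.

Request:
{"method": "jog_arm", "body": {"commands": "-1 -0.007 -0.002 -0.12 0 0 0; -1 0 0 -0.11 0 0 0; -1 0 0 -0.09 0 0 0; -1 0 0 -0.06 0 0 0; -1 0 0 -0.04 0 0 0"}}

```text
clock: 2.75
position: [0.4989, 0.2056, 0.079]
ee_rot: [3.127, -0.297, -0.002]
force: [-0.5, 0.1, -0.1]
width: 1.0
```

Request:
{"method": "jog_arm", "body": {"commands": "-1 0 0 0 0 0 0; -1 0 0 0 0 0 0; 1 0 0 0 0 0 0; 1 0 0 0 0 0 0; 1 0 0 0 0 0 0", "force": 40}}

```text
clock: 3.25
position: [0.4997, 0.2066, 0.0811]
ee_rot: [-3.127, 0.296, -0.002]
force: [-0.5, -0.8, -0.2]
width: 0.791
```

Request:
{"method": "jog_arm", "body": {"commands": "1 0 0 0 0 0 0; 1 0 0 0 0 0 0; 1 0 0 0 0 0 0; 1 0 0 0 0 0 0; 1 0 0 0 0 0 0", "force": 60}}

```text
clock: 3.75
position: [0.4993, 0.2064, 0.0803]
ee_rot: [3.128, -0.296, -0.0]
force: [-0.1, 0.9, -0.0]
width: 0.354
```

```bash
python3 -c "
from st import *
st()"
```

```text
t 3.75 pos [0.4993 0.2064 0.0803] z [-1.e-04 -1.e-04 -1.e+00] x [ 9.823e-01 -1.875e-01 -1.000e-04] F [-0.1  0.9 -0. ] w 32.5
```

Request:
{"method": "jog_arm", "body": {"commands": "1 0 0 0 0 0 0; 1 0 0 0 0 0 0; 1 0 0 0 0 0 0; 1 0 0 0 0 0 0; 1 0 0 0 0 0 0"}}

```text
clock: 4.25
position: [0.4993, 0.2064, 0.0803]
ee_rot: [3.128, -0.296, 0.0]
force: [0.6, -0.7, -1.3]
width: 0.136
```

Request:
{"method": "jog_arm", "body": {"commands": "1 0 0 0.02 0 0 0; 1 0 0 0.05 0 0 0; 1 0 0 0.08 0 0 0; 1 0 0 0.1 0 0 0; 1 0 0 0.1 0 0 0"}}

```text
clock: 4.75
position: [0.499, 0.2062, 0.1866]
ee_rot: [3.127, -0.296, -0.001]
force: [0.9, 0.2, -1.1]
width: 0.139
```

Run:
```python
from st import *
o,R=st()
d=viewer.get_image("side");np.savez("pics/e.npz",**d)
g=o["position"]-.019*R[:,2]; print("grasp px",proj(d,[g,g+.0835*R[:,2]]))
```

```text
t 4.75 pos [0.499  0.2062 0.1866] z [-5.e-04 -2.e-04 -1.e+00] x [ 9.823e-01 -1.874e-01 -4.000e-04] F [ 0.9  0.2 -1.1] w 12.8
grasp px [[264.26209079 138.18902398]
 [266.93292218 178.45904284]]
```

Run:
```python
from st import *
d=dict(np.load("pics/e.npz")); g=cv2.cvtColor(d["pixels"],cv2.COLOR_RGB2GRAY).astype(np.float32)
a=-.186; ex=np.array([np.cos(a),np.sin(a),0]); ey=np.array([-np.sin(a),np.cos(a),0]); n=.574*ey-.819*np.array([0,0,1]); m=np.array([.5785,-.1735,.064])
w=np.cross(n,ex)
s=np.arange(-30,31,2)
for dep in (0,.025):
  print(dep)
  for off in (-4,-2,0,2,4):
    uv=proj(d,np.array([m+dep*n+k/1000*ex+off/1000*w for k in s])).astype(np.float32); print(off,[int(v) for v in cv2.remap(g,uv[:,0].reshape(1,-1),uv[:,1].reshape(1,-1),1)[0]])
print(s.tolist())
im=cv2.resize(d["pixels"][330:390,325:435,::-1],None,fx=7,fy=7,interpolation=cv2.INTER_CUBIC); cv2.imwrite("pics/e.png",im)
print((proj(d,np.array([m+.025*n+k/1000*ex for k in (-26,-15,0,15,26)]))-[325,330])*7, (proj(d,np.array([m+k/1000*ex for k in (-26,0,26)]))-[325,330])*7)
```

```text
0
-4 [141, 146, 143, 129, 125, 125, 127, 128, 131, 128, 127, 127, 123, 122, 123, 125, 128, 126, 111, 98, 101, 96, 88, 89, 108, 118, 111, 96, 99, 128, 141]
-2 [154, 153, 153, 147, 148, 149, 148, 151, 152, 152, 151, 151, 148, 149, 149, 149, 149, 147, 128, 120, 129, 122, 103, 92, 119, 138, 121, 87, 89, 135, 156]
0 [157, 156, 150, 146, 152, 155, 155, 156, 157, 157, 155, 157, 156, 155, 155, 156, 156, 153, 143, 143, 149, 148, 130, 104, 124, 144, 128, 88, 88, 136, 158]
2 [155, 156, 150, 145, 152, 156, 154, 154, 156, 155, 155, 156, 156, 156, 156, 155, 158, 154, 148, 147, 151, 151, 138, 109, 123, 146, 130, 87, 92, 140, 158]
4 [154, 155, 144, 146, 152, 155, 154, 154, 154, 156, 156, 157, 155, 154, 155, 155, 155, 150, 136, 135, 145, 144, 124, 101, 123, 146, 130, 87, 98, 140, 156]
0.025
-4 [148, 147, 146, 150, 142, 133, 132, 132, 133, 136, 138, 134, 136, 136, 133, 133, 133, 132, 134, 132, 112, 95, 102, 96, 89, 84, 106, 126, 118, 97, 86]
-2 [155, 157, 153, 154, 150, 150, 152, 153, 151, 153, 154, 154, 154, 155, 153, 154, 153, 153, 153, 150, 134, 128, 136, 133, 115, 96, 116, 141, 131, 96, 80]
0 [155, 157, 156, 154, 144, 148, 154, 156, 156, 156, 157, 156, 155, 157, 156, 155, 156, 156, 156, 153, 146, 145, 151, 150, 138, 112, 118, 142, 135, 98, 81]
2 [157, 153, 156, 155, 145, 147, 155, 155, 154, 155, 155, 155, 156, 156, 156, 155, 156, 156, 157, 153, 147, 145, 150, 151, 140, 113, 117, 143, 139, 98, 86]
4 [154, 154, 154, 148, 140, 149, 154, 155, 153, 155, 155, 155, 156, 156, 154, 154, 155, 155, 155, 149, 132, 131, 141, 143, 124, 101, 116, 142, 139, 98, 89]
[-30, -28, -26, -24, -22, -20, -18, -16, -14, -12, -10, -8, -6, -4, -2, 0, 2, 4, 6, 8, 10, 12, 14, 16, 18, 20, 22, 24, 26, 28, 30]
[[232.30562332 199.69447869]
 [285.04868167 196.26706712]
 [356.81789437 191.59706274]
 [428.40938    186.93148453]
 [480.79620531 183.51294408]] [[246.88910348 196.21471074]
 [375.09118226 187.87985616]
 [502.72563237 179.55925749]]
```

View pics/e.png

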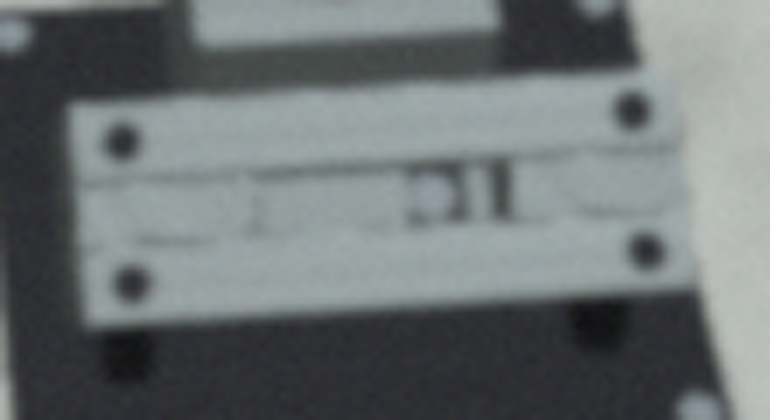

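Picture 8 shows the side camera looking almost straight down the slot: a button-like spot at crop (430,193), framed from 408 to 465. That suggests the hole is at roughly +15 mm along fixture x, which I'll confirm by touch. Moving to the slot with the lean.

Request:
{"method": "jog_arm", "body": {"commands": "1 0.0186 -0.125 0 0 0 0; 1 0.0186 -0.125 0 0 0 0; 1 0.0186 -0.125 0 0 0 0; 1 0.0186 -0.125 0 0.01366 -0.00258 0; 1 0.0186 -0.125 0 0.01366 -0.00258 0"}}

```text
clock: 5.3
position: [0.5278, 0.0187, 0.1861]
ee_rot: [-2.952, 0.275, -0.028]
force: [0.9, -0.1, -1.5]
width: 0.145
```

Request:
{"method": "jog_arm", "body": {"commands": "1 0.0186 -0.125 0 0.01366 -0.00258 0; 1 0.0186 -0.125 0 0.01366 -0.00258 0; 1 0.0186 -0.125 0 0.01366 -0.00258 0; 1 0.0186 -0.125 0 0.01366 -0.00258 0; 1 0.0186 -0.125 0 0.01366 -0.00258 0"}}

```text
clock: 5.8
position: [0.5553, -0.1707, 0.1862]
ee_rot: [-2.517, 0.238, -0.078]
force: [2.0, 0.7, -1.8]
width: 0.14
```

Request:
{"method": "jog_arm", "body": {"commands": "1 0.0186 -0.125 -0.03 0 0 0; 1 0.0186 -0.125 -0.03 0 0 0; 1 0 0 0 0 0 0; 1 0 0 0 0 0 0; 1 0 0 0 0 0 0"}}

```text
clock: 6.3
position: [0.5665, -0.2421, 0.1678]
ee_rot: [-2.52, 0.236, -0.074]
force: [0.0, 0.3, -1.0]
width: 0.139
```

```bash
cat >> st.py <<'E'
a=-.186; ex=np.array([np.cos(a),np.sin(a),0]); ey=np.array([-np.sin(a),np.cos(a),0]); n=.5736*ey-.8192*np.array([0,0,1]); w=np.cross(n,ex)
M=np.array([.579,-.1737,.064]); L=.0703
def rel():
    o,R=st(); tip=o["position"]+L*R[:,2]-M
    print("tip rel mouth mm: along slot %.1f depth %.1f width %.1f"%tuple(1e3*np.array([tip@ex,tip@n,tip@w])),"F along ex,n,w",np.round([o["force"]@v for v in (ex,n,w)],1),"dot n",R[:,2]@n, "rotvec err", Ro.from_matrix(np.c_[ex,np.cross(n,ex),n]@R.T).as_rotvec().round(4))
    return o,R
E
python3 - <<'E'
from st import *
o,R=rel(); print("w axis",w,"n",n)
d=viewer.get_image("side"); b=viewer.get_image("scene")
im=np.hstack([cv2.resize(d["pixels"][200:420,300:470],None,fx=2.4,fy=2.4),cv2.resize(b["pixels"][70:290,280:440],None,fx=2.4,fy=2.4)])[:,:,::-1]; cv2.imwrite("pics/f.png",im); print(im.shape)
E
```

```text
t 6.3 pos [ 0.5665 -0.2421  0.1678] z [ 0.106   0.565  -0.8183] x [ 9.826e-01 -1.855e-01 -8.000e-04] F [ 0.   0.3 -1. ] w 12.8
tip rel mouth mm: along slot 0.3 depth -54.6 width -2.7 F along ex,n,w [-0.   1.   0.3] dot n 1.000051585000176 rotvec err [-0.0017 -0.0005  0.0006]
w axis [-0.15149415 -0.80507028 -0.5736    ] n [ 0.10607549  0.56370644 -0.8192    ]
(528, 792, 3)
```

View pics/f.png

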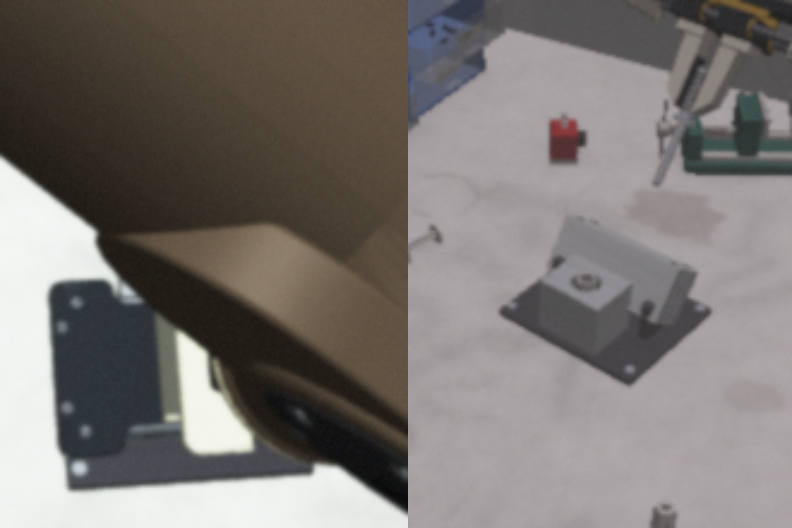

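Picture 9: the side view is blocked by the arm. In the scene view the pin leans correctly, with its tip at scene px about (384,147). The wrist camera can see the tip and slot together.

Run:
```python
from st import *
o,R=rel(); d=viewer.get_image("wrist"); b=viewer.get_image("scene")
np.savez("pics/g.npz",**d)
tip=o["position"]+L*R[:,2]
x0,y0=215,130
cv2.imwrite("pics/g.png",cv2.resize(d["pixels"][y0:y0+180,x0:x0+200,::-1],None,fx=3.3,fy=3.3,interpolation=cv2.INTER_CUBIC))
pts=np.array([tip,o["position"],M,M-.026*ex,M+.026*ex,M+.006*w,M-.006*w])
print(((proj(d,pts)-[x0,y0])*3.3).round(0).tolist()); print("scene tip",proj(b,[tip]))
```

```text
t 6.4 pos [ 0.5665 -0.2419  0.1681] z [ 0.106   0.5646 -0.8185] x [ 9.827e-01 -1.850e-01 -4.000e-04] F [ 0.1  0.4 -0.8] w 12.9
tip rel mouth mm: along slot 0.3 depth -54.8 width -3.0 F along ex,n,w [0.  0.9 0.2] dot n 1.0000521576280703 rotvec err [-0.0012 -0.0002  0.0001]
[[335.0, 407.0], [336.0, 569.0], [333.0, 344.0], [227.0, 344.0], [440.0, 344.0], [333.0, 367.0], [333.0, 320.0]]
scene tip [[383.10233438 147.83189357]]
```

View pics/g.png

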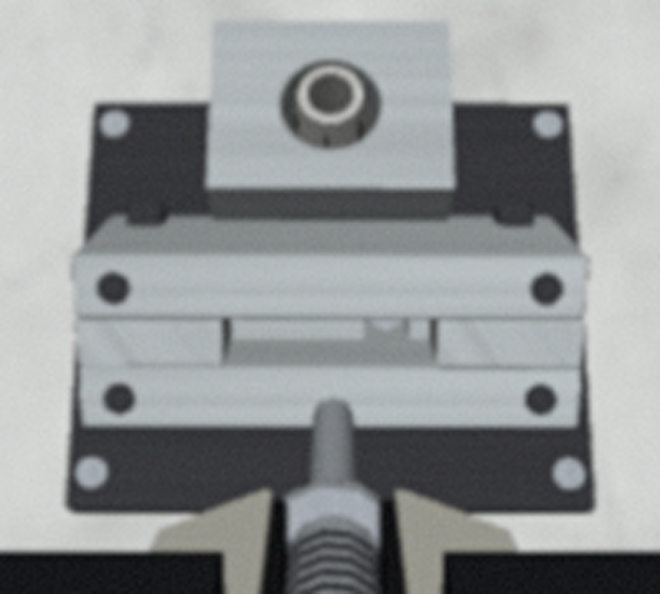

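Picture 10: the slot mouth is at crop (226–436, 318–366), centre (331,342) against the predicted (333,344). The pin tip is on centre, and the button is faintly visible at (387,323), about +14 mm. The estimates agree, so I'll move the tip 2.9 mm sideways onto the slot axis and approach.

Request:
{"method": "jog_arm", "body": {"commands": "1 0.0037 0.0193 -0.0322 0 0 0; 1 0.0037 0.0193 -0.0322 0 0 0; 1 0.0037 0.0193 -0.0322 0 0 0; 1 0.0037 0.0193 -0.0322 0 0 0; 1 0 0 0 0 0 0"}}

```text
clock: 7.0
position: [0.5701, -0.2184, 0.127]
ee_rot: [-2.519, 0.237, -0.07]
force: [-0.2, 0.4, -1.2]
width: 0.139
```

```bash
python3 -c "
from st import *
rel()"
```

```text
t 7.0 pos [ 0.5701 -0.2184  0.127 ] z [ 0.1037  0.5662 -0.8177] x [ 0.9826 -0.1855 -0.0038] F [-0.2  0.4 -1.2] w 12.8
tip rel mouth mm: along slot -0.7 depth -7.4 width 1.0 F along ex,n,w [-0.3  1.2  0.4] dot n 1.0000458534207097 rotvec err [-0.0031 -0.0033  0.0006]
```

Request:
{"method": "jog_arm", "body": {"commands": "1 0.0014 0.0077 -0.0083 0 0 0; 1 0.0012 0.0064 -0.0093 0 0 0; 1 0.0012 0.0064 -0.0093 0 0 0; 1 0.0012 0.0064 -0.0093 0 0 0; 1 0.0012 0.0064 -0.0093 0 0 0"}}

```text
clock: 7.5
position: [0.5727, -0.2102, 0.1151]
ee_rot: [-2.52, 0.238, -0.074]
force: [0.6, 0.3, -0.2]
width: 0.145
```

```bash
python3 -c "
from st import *
rel()"
```

```text
t 7.5 pos [ 0.5727 -0.2102  0.1151] z [ 0.1068  0.5642 -0.8187] x [ 9.823e-01 -1.872e-01 -8.000e-04] F [ 0.6  0.3 -0.2] w 13.4
tip rel mouth mm: along slot 0.6 depth 7.2 width 1.0 F along ex,n,w [ 0.5  0.4 -0.2] dot n 1.0000522463949804 rotvec err [-0.001  -0.0006  0.0023]
```

Request:
{"method": "jog_arm", "body": {"commands": "1 0.0014 0.0075 -0.0069 0 0 0; 1 0.0011 0.0056 -0.0082 0 0 0; 1 0.0011 0.0056 -0.0082 0 0 0; 1 0.0011 0.0056 -0.0082 0 0 0; 1 0 0 0 0 0 0"}}

```text
clock: 8.0
position: [0.5738, -0.2028, 0.1052]
ee_rot: [-2.52, 0.238, -0.073]
force: [-1.0, 0.2, -0.7]
width: 0.143
```

```bash
python3 -c "
from st import *
rel()"
```

```text
t 8.0 pos [ 0.5738 -0.2028  0.1052] z [ 0.106   0.5644 -0.8186] x [ 0.9824 -0.1868 -0.0016] F [-1.   0.2 -0.7] w 13.1
tip rel mouth mm: along slot 0.3 depth 19.6 width 0.5 F along ex,n,w [-1.1  0.6  0.4] dot n 1.0000523673964246 rotvec err [-0.0012 -0.0015  0.0019]
```

Request:
{"method": "jog_arm", "body": {"commands": "1 0.0005 0.0026 -0.0038 0 0 0; 1 0.0005 0.0026 -0.0038 0 0 0; 1 0.0005 0.0026 -0.0038 0 0 0; 1 0.0005 0.0026 -0.0038 0 0 0; 1 0 0 0 0 0 0"}}

```text
clock: 8.5
position: [0.5746, -0.2002, 0.1011]
ee_rot: [-2.521, 0.239, -0.074]
force: [0.7, 0.2, 0.7]
width: 0.14
```

```bash
python3 -c "
from st import *
rel()"
```

```text
t 8.5 pos [ 0.5746 -0.2002  0.1011] z [ 0.1067  0.5639 -0.8189] x [ 0.9823 -0.1873 -0.001 ] F [0.7 0.2 0.7] w 12.9
tip rel mouth mm: along slot 0.6 depth 24.6 width 0.7 F along ex,n,w [ 0.6 -0.4 -0.7] dot n 1.0000525429702822 rotvec err [-0.0006 -0.0009  0.0024]
```

Request:
{"method": "jog_arm", "body": {"commands": "1 0.0004 0.0019 -0.0027 0 0 0; 1 0 0 0 0 0 0; 1 0 0 0 0 0 0; 1 0 0 0 0 0 0; 1 0 0 0 0 0 0"}}

```text
clock: 9.0
position: [0.5748, -0.2001, 0.1007]
ee_rot: [-2.521, 0.239, -0.075]
force: [-1.8, -4.4, 5.7]
width: 0.138
```

```bash
python3 -c "
from st import *
rel()"
```

```text
t 9.0 pos [ 0.5748 -0.2001  0.1007] z [ 0.1074  0.5635 -0.8191] x [ 9.822e-01 -1.877e-01 -4.000e-04] F [-1.8 -4.4  5.7] w 12.7
tip rel mouth mm: along slot 0.9 depth 24.9 width 0.9 F along ex,n,w [-1.  -7.3  0.5] dot n 1.0000519494327282 rotvec err [-0.0001 -0.0004  0.0028]
```

Request:
{"method": "jog_arm", "body": {"commands": "1 0.0082 -0.0015 0 0 0 0; 1 0.0082 -0.0015 0 0 0 0; 1 0.0082 -0.0015 0 0 0 0; 1 0.0082 -0.0015 0 0 0 0; 1 0 0 0 0 0 0"}}

```text
clock: 9.5
position: [0.5849, -0.2011, 0.1001]
ee_rot: [-2.52, 0.238, -0.074]
force: [1.2, 0.5, -0.5]
width: 0.138
```

```bash
python3 -c "
from st import *
rel()"
```

```text
t 9.5 pos [ 0.5849 -0.2011  0.1001] z [ 0.1068  0.5641 -0.8188] x [ 9.824e-01 -1.870e-01 -7.000e-04] F [ 1.2  0.5 -0.5] w 12.7
tip rel mouth mm: along slot 10.9 depth 25.9 width 0.4 F along ex,n,w [ 1.   0.8 -0.2] dot n 1.0000523438025128 rotvec err [-0.0008 -0.0005  0.0021]
```

Request:
{"method": "jog_arm", "body": {"commands": "1 0.006 -0.0011 0 0 0 0; 1 0.0045 -0.0009 0 0 0 0; 1 0.0004 0.0019 -0.0027 0 0 0; 1 0.0004 0.0019 -0.0027 0 0 0; 1 0 0 0 0 0 0"}}

```text
clock: 10.0
position: [0.5878, -0.2005, 0.0984]
ee_rot: [-2.52, 0.238, -0.073]
force: [-0.4, -0.5, -0.5]
width: 0.144
```

```bash
python3 -c "
from st import *
rel()"
```

```text
t 10.0 pos [ 0.5878 -0.2005  0.0984] z [ 0.1062  0.5643 -0.8187] x [ 0.9824 -0.187  -0.0014] F [-0.4 -0.5 -0.5] w 13.3
tip rel mouth mm: along slot 13.6 depth 27.9 width 0.5 F along ex,n,w [-0.3  0.1  0.8] dot n 1.0000524867227891 rotvec err [-0.001  -0.0013  0.0021]
```

The tip has dropped below the face with no force. Pushing the latch.

Request:
{"method": "jog_arm", "body": {"commands": "1 0.0006 0.0028 -0.0041 0 0 0; 1 0.0005 0.0028 -0.0041 0 0 0; 1 0.0006 0.0028 -0.0041 0 0 0; 1 0.0005 0.0028 -0.0041 0 0 0; 1 0.0005 0.0028 -0.0041 0 0 0"}}

```text
clock: 10.5
position: [0.5888, -0.197, 0.0927]
ee_rot: [-2.521, 0.239, -0.075]
force: [-1.9, -3.5, 5.9]
width: 0.143
```

```bash
python3 -c "
from st import *
rel()"
```

```text
t 10.5 pos [ 0.5888 -0.197   0.0927] z [ 0.1072  0.5636 -0.8191] x [ 9.823e-01 -1.876e-01 -5.000e-04] F [-1.9 -3.5  5.9] w 13.1
tip rel mouth mm: along slot 14.1 depth 34.7 width 0.8 F along ex,n,w [-1.2 -6.9 -0.3] dot n 1.0000521330872174 rotvec err [-0.0002 -0.0004  0.0027]
```

Request:
{"method": "jog_arm", "body": {"commands": "1 0.0005 0.0028 -0.0041 0 0 0; 1 0.0005 0.0028 -0.0041 0 0 0; 1 0.0006 0.0028 -0.0041 0 0 0; 1 0.0005 0.0028 -0.0041 0 0 0; 1 0.0005 0.0028 -0.0041 0 0 0"}}

```text
clock: 11.0
position: [0.5896, -0.1924, 0.0862]
ee_rot: [-2.521, 0.238, -0.074]
force: [0.4, -3.0, 4.3]
width: 0.139
```

```bash
python3 -c "
from st import *
rel()"
```

```text
t 11.0 pos [ 0.5896 -0.1924  0.0862] z [ 0.1068  0.5639 -0.8189] x [ 9.823e-01 -1.873e-01 -8.000e-04] F [ 0.4 -3.   4.3] w 12.8
tip rel mouth mm: along slot 14.0 depth 42.7 width 0.7 F along ex,n,w [ 1.  -5.2 -0.2] dot n 1.000052474203291 rotvec err [-0.0006 -0.0008  0.0024]
```

Nearly home; continuing in small steps until the hard stop shows.

Request:
{"method": "jog_arm", "body": {"commands": "1 0.0003 0.0015 -0.0022 0 0 0; 1 0.0003 0.0015 -0.0022 0 0 0; 1 0.0003 0.0015 -0.0022 0 0 0; 1 0 0 0 0 0 0; 1 0 0 0 0 0 0"}}

```text
clock: 11.5
position: [0.59, -0.1923, 0.0854]
ee_rot: [-2.522, 0.239, -0.076]
force: [-4.4, -6.8, 14.2]
width: 0.143
```

```bash
python3 -c "
from st import *
rel()"
```

```text
t 11.5 pos [ 0.59   -0.1923  0.0854] z [ 0.1081  0.5629 -0.8194] x [ 9.821e-01 -1.882e-01  4.000e-04] F [-4.4 -6.8 14.2] w 13.2
tip rel mouth mm: along slot 14.4 depth 43.4 width 1.1 F along ex,n,w [ -3.  -15.9  -2. ] dot n 1.0000503327755987 rotvec err [0.0005 0.0003 0.0033]
```

Request:
{"method": "jog_arm", "body": {"commands": "1 0.0004 0.0019 -0.0027 0 0 0; 1 0 0 0 0 0 0; 1 0 0 0 0 0 0; 1 0 0 0 0 0 0; 1 0 0 0 0 0 0"}}

```text
clock: 12.0
position: [0.5902, -0.1923, 0.0852]
ee_rot: [-2.522, 0.239, -0.077]
force: [-4.4, -9.7, 19.5]
width: 0.141
```

Run:
```python
from st import *
rel(); b=viewer.get_image("scene"); nm=M+.069*ey
for d in (b,dict(np.load("pics/a_scene.npz"))):
    P=cloud(d).reshape(-1,3); P=P[~np.isnan(P[:,0])]; q=P[(np.hypot(*(P[:,:2]-nm[:2]).T)<.014)&(P[:,2]>.05)]; print(len(q),np.percentile(q[:,2],[50,80,90,97]).round(4))
```

```text
t 12.0 pos [ 0.5902 -0.1923  0.0852] z [ 0.1089  0.5625 -0.8196] x [ 0.9821 -0.1886  0.0011] F [-4.4 -9.7 19.5] w 13.0
tip rel mouth mm: along slot 14.7 depth 43.6 width 1.2 F along ex,n,w [ -2.5 -21.9  -2.7] dot n 1.0000479774791007 rotvec err [0.001  0.0009 0.0037]
133 [0.0715 0.0784 0.0804 0.0817]
77 [0.0618 0.0656 0.0668 0.0677]
```

Hard stop reached (22 N, no further travel), and the collet top rose about 15 mm. Withdrawing along the slot axis.

Request:
{"method": "jog_arm", "body": {"commands": "1 -0.0014 -0.0075 0.0109 0 0 0; 1 -0.0021 -0.0113 0.0164 0 0 0; 1 -0.0025 -0.0132 0.0191 0 0 0; 1 -0.0025 -0.0132 0.0191 0 0 0; 1 -0.0025 -0.0132 0.0191 0 0 0"}}

```text
clock: 12.55
position: [0.5865, -0.2081, 0.1092]
ee_rot: [-2.52, 0.238, -0.073]
force: [-0.5, 0.3, -1.4]
width: 0.138
```

```bash
python3 -c "
from st import *
rel()"
```

```text
t 12.55 pos [ 0.5865 -0.2081  0.1092] z [ 0.1063  0.5643 -0.8187] x [ 0.9824 -0.187  -0.0014] F [-0.5  0.3 -1.4] w 12.7
tip rel mouth mm: along slot 13.8 depth 14.7 width 0.6 F along ex,n,w [-0.6  1.3  0.6] dot n 1.00005252894617 rotvec err [-0.001  -0.0012  0.0021]
```

Request:
{"method": "jog_arm", "body": {"commands": "1 -0.0035 -0.0188 0.0273 0 0 0; 1 -0.0035 -0.0188 0.0273 0 0 0; 1 -0.0035 -0.0188 0.0273 0 0 0; 1 -0.0035 -0.0188 0.0273 0 0 0; 1 -0.0035 -0.0188 0.06 0 0 0"}}

```text
clock: 13.05
position: [0.5806, -0.2365, 0.1594]
ee_rot: [-2.52, 0.239, -0.071]
force: [-0.2, -0.1, -1.4]
width: 0.142
```

```bash
python3 -c "
from st import *
rel()"
```

```text
t 13.05 pos [ 0.5806 -0.2365  0.1594] z [ 0.1051  0.5647 -0.8185] x [ 0.9823 -0.1873 -0.0031] F [-0.2 -0.1 -1.4] w 13.1
tip rel mouth mm: along slot 13.1 depth -43.0 width -4.5 F along ex,n,w [-0.2  1.1  0.9] dot n 1.0000515972007196 rotvec err [-0.0016 -0.0028  0.0024]
```

Request:
{"method": "jog_arm", "body": {"commands": "1 -0.0226 0.06 0.06 0 0 0; 1 -0.0226 0.123 0.05 0 0 0; 1 -0.0226 0.123 0.03 0 0 0; 1 -0.0226 0.123 0 -0.01366 0.00258 0; 1 -0.0226 0.123 0 -0.01366 0.00258 0"}}

```text
clock: 13.55
position: [0.5473, -0.0707, 0.2023]
ee_rot: [-2.697, 0.258, -0.058]
force: [0.9, 1.8, -1.5]
width: 0.142
```

Request:
{"method": "jog_arm", "body": {"commands": "1 -0.0226 0.123 0 -0.01366 0.00258 0; 1 -0.0226 0.123 0 -0.01366 0.00258 0; 1 -0.0226 0.123 0 -0.01366 0.00258 0; 1 -0.0226 0.123 0 -0.01366 0.00258 0; 1 -0.0226 0.123 0 -0.01366 0.00258 0"}}

```text
clock: 14.05
position: [0.5136, 0.115, 0.2031]
ee_rot: [3.125, -0.297, 0.005]
force: [0.8, 0.9, -0.8]
width: 0.142
```

Request:
{"method": "jog_arm", "body": {"commands": "1 -0.0226 0.123 0 0 0 0; 1 -0.0226 0.123 0 0 0 0; 1 0 0.063 0 0 0 0; 1 0 0 0 0 0 0; 1 0 0 0 0 0 0"}}

```text
clock: 14.55
position: [0.5, 0.2062, 0.2019]
ee_rot: [3.127, -0.295, 0.0]
force: [0.4, -1.3, -1.4]
width: 0.142
```

Run:
```python
from st import *
o,R=st(); p=o["position"]
for n in ("pics/d.npz",0):
    d=dict(np.load(n)) if n else viewer.get_image("wrist")
    P=cloud(d).reshape(-1,3); g=d["pixels"].max(2).ravel(); ok=(abs(P[:,2]-.07)<.005)&(g<75)&(np.hypot(P[:,0]-.5,P[:,1]-.205)<.04)
    print(ok.sum(),cv2.minAreaRect((P[ok][:,:2]*1e3).astype(np.float32)) if ok.sum()>9 else 0)
x0,y0=215,130
cv2.imwrite("pics/k.png",cv2.resize(d["pixels"][y0:y0+180,x0:x0+200,::-1],None,fx=3.3,fy=3.3,interpolation=cv2.INTER_CUBIC))
H=np.array([.5,.205,.07]); tip=p+L*R[:,2]
print(((proj(d,[tip,H])-[x0,y0])*3.3).round(0),tip, (np.array([.4993,.2064,.2])-p)/.3)
```

```text
t 14.55 pos [0.5    0.2062 0.2019] z [-0.e+00 -5.e-04 -1.e+00] x [ 9.823e-01 -1.873e-01  1.000e-04] F [ 0.4 -1.3 -1.4] w 13.1
2629 ((499.39080810546875, 206.21636962890625), (49.45387268066406, 49.683876037597656), 32.85675048828125)
3192 ((499.3490905761719, 206.3580322265625), (49.604698181152344, 49.59368896484375), 33.13642883300781)
[[335. 407.]
 [335. 329.]] [0.5000349  0.20620798 0.1315826 ] [-0.00245598  0.00051845 -0.00627531]
```

View pics/k.png

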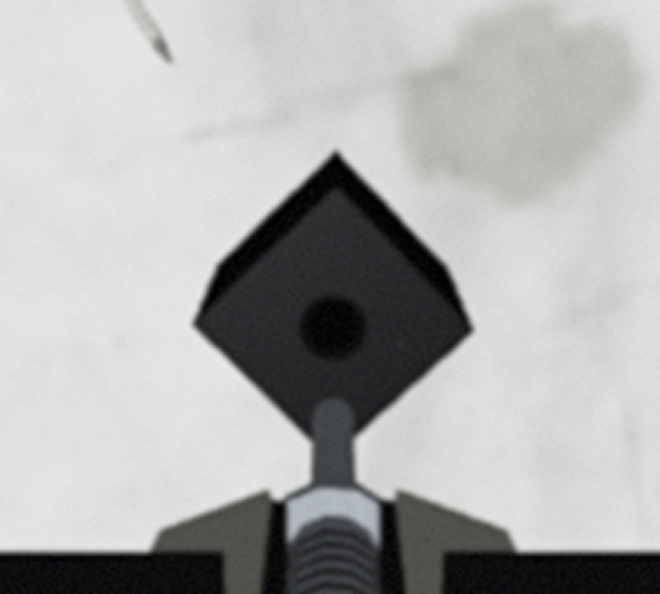

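Picture 11: the hole is at crop (333,327) against the predicted (335,329). The pin is upright above it. Lowering gently.

Request:
{"method": "jog_arm", "body": {"commands": "1 -0.002 0 -0.08 0 0 0; 1 0 0 -0.06 0 0 0; 1 0 0 -0.04 0 0 0; 1 0 0 -0.024 0 0 0; 1 0 0 -0.014 0 0 0"}}

```text
clock: 15.1
position: [0.4996, 0.2059, 0.136]
ee_rot: [3.127, -0.297, -0.0]
force: [0.3, -0.7, -1.0]
width: 0.145
```

Request:
{"method": "jog_arm", "body": {"commands": "1 0 0 -0.02 0 0 0; 1 0 0 -0.02 0 0 0; 1 0 0 -0.03 0 0 0; 1 0 0 -0.03 0 0 0; 1 0 0 -0.03 0 0 0"}}

```text
clock: 15.6
position: [0.4993, 0.2067, 0.0965]
ee_rot: [3.128, -0.296, -0.0]
force: [-0.3, 0.3, -1.5]
width: 0.142
```

```bash
python3 -c "
from st import *
st()"
```

```text
t 15.6 pos [0.4993 0.2067 0.0965] z [-1.e-04 -1.e-04 -1.e+00] x [ 9.823e-01 -1.873e-01 -1.000e-04] F [-0.3  0.3 -1.5] w 13.0
```

Request:
{"method": "jog_arm", "body": {"commands": "1 0 0 -0.018 0 0 0; 1 0 0 -0.014 0 0 0; 1 0 0 -0.012 0 0 0; 1 0 0 -0.008 0 0 0; 1 0 0 0 0 0 0"}}

```text
clock: 16.1
position: [0.4993, 0.2066, 0.0815]
ee_rot: [3.127, -0.296, -0.0]
force: [-0.2, -0.2, -1.1]
width: 0.14
```

```bash
python3 -c "
from st import *
st()"
```

```text
t 16.1 pos [0.4993 0.2066 0.0815] z [-2.e-04 -1.e-04 -1.e+00] x [ 9.823e-01 -1.874e-01 -2.000e-04] F [-0.2 -0.2 -1.1] w 12.9
```

Request:
{"method": "jog_arm", "body": {"commands": "1 0 0 -0.003 0 0 0; 1 0 0 -0.003 0 0 0; 1 0 0 0 0 0 0; 1 0 0 0 0 0 0; 1 0 0 0 0 0 0", "force": 20}}

```text
clock: 16.6
position: [0.4996, 0.2068, 0.0802]
ee_rot: [-3.127, 0.296, -0.001]
force: [-1.1, -0.4, 5.2]
width: 0.15
```

```bash
python3 -c "
from st import *
st()"
```

```text
t 16.6 pos [0.4996 0.2068 0.0802] z [ 6.e-04  3.e-04 -1.e+00] x [ 9.823e-01 -1.875e-01  5.000e-04] F [-1.1 -0.4  5.2] w 13.8
```

Collar seated (contact 5 N). Releasing.

Request:
{"method": "jog_arm", "body": {"commands": "0.6 0 0 0.002 0 0 0; 0.6 0 0 0 0 0 0; 0.4 0 0 0 0 0 0; 0.2 0 0 0 0 0 0; 0 0 0 0 0 0 0", "force": 5}}

```text
clock: 17.1
position: [0.4994, 0.2066, 0.0804]
ee_rot: [3.128, -0.296, -0.0]
force: [-0.7, 0.3, 1.4]
width: 0.409
```

Request:
{"method": "jog_arm", "body": {"commands": "0 0 0 0 0 0 0; -0.5 0 0 0 0 0 0; -1 0 0 0 0 0 0; -1 0 0 0 0 0 0; -1 0 0 0 0 0 0"}}

```text
clock: 17.6
position: [0.4994, 0.2066, 0.0805]
ee_rot: [3.128, -0.296, 0.0]
force: [-0.1, -0.2, 0.1]
width: 0.798
```

Request:
{"method": "jog_arm", "body": {"commands": "-1 0 0 0.03 0 0 0; -1 0 0 0.07 0 0 0; -1 0 0 0.1 0 0 0; -1 0 0 0.12 0 0 0; -1 0 0 0.12 0 0 0"}}

```text
clock: 18.1
position: [0.4991, 0.2065, 0.2144]
ee_rot: [3.128, -0.296, -0.0]
force: [0.5, -0.0, -0.5]
width: 1.001
```

Request:
{"method": "jog_arm", "body": {"commands": "-1 0 -0.1 0.06 0 0 0; -1 0 -0.1 0.06 0 0 0; -1 0 0 0 0 0 0; -1 0 0 0 0 0 0; -1 0 0 0 0 0 0"}}

```text
clock: 18.6
position: [0.4989, 0.1475, 0.2482]
ee_rot: [-3.127, 0.294, 0.001]
force: [-1.3, -0.3, 0.4]
width: 1.001
```

Run:
```python
from st import *
st(); nm=M+.069*ey
b=viewer.get_image("scene"); s=viewer.get_image("side"); a0=dict(np.load("pics/a_scene.npz")); s0=dict(np.load("pics/a_side.npz"))
for d in (b,a0):
    P=cloud(d).reshape(-1,3); P=P[~np.isnan(P[:,0])]
    q=P[(np.hypot(*(P[:,:2]-nm[:2]).T)<.014)&(P[:,2]>.05)]; h=P[(np.hypot(P[:,0]-.4995,P[:,1]-.206)<.013)&(P[:,2]>.085)&(P[:,2]<.15)]
    print("collet",np.percentile(q[:,2],[90,97]).round(4),"handle",h.mean(0).round(4),h[:,2].max())
for n,x,y,bx in (("scene",b,a0,dict(weight=(258,228,282,255),spare=(378,276,396,300),tin=(205,318,230,346))),("side",s,s0,dict(weight=(370,230,396,265),spare=(240,268,260,292)))):
    for k,(l,t,r,e) in bx.items(): print(n,k,"mean abs diff",np.abs(x["pixels"][t:e,l:r].astype(int)-y["pixels"][t:e,l:r]).mean().round(2))
im=np.hstack([cv2.resize(s["pixels"][170:410,235:435],None,fx=2,fy=2),cv2.resize(b["pixels"][140:360,200:400],None,fx=2,fy=480/220)])[:,:,::-1]; cv2.imwrite("pics/z.png",im)
```

```text
t 18.6 pos [0.4989 0.1475 0.2482] z [-6.e-04  3.e-04 -1.e+00] x [ 9.825e-01 -1.865e-01 -6.000e-04] F [-1.3 -0.3  0.4] w 92.1
collet [0.0778 0.0808] handle [0.4995 0.2079 0.1073] 0.12243233185475304
collet [0.0668 0.0677] handle [0.4999 0.2071 0.1074] 0.1237551540841025
scene weight mean abs diff 6.76
scene spare mean abs diff 7.31
scene tin mean abs diff 7.16
side weight mean abs diff 7.65
side spare mean abs diff 7.8
```

View pics/z.png

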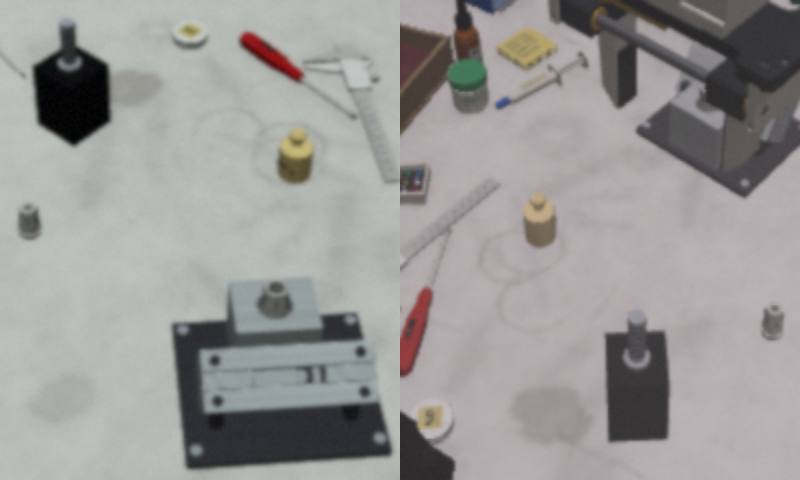

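Picture 12: the pin hangs upright in its stand at crop (68,45), the collet stands raised in the nest at (275,298), and the bystanders are in place. Handing in.

```bash
python3 -c "
from cell import arm
print(arm.sign_off())"
```

```text
the job is handed in; nothing more can be done
None
```

The job is done and handed in at about 18.7 s on the robot clock, well under the 58 s limit; sign-off gives no verdict.

- **Latch:** I took the pin from the stand, leaned it 35° and lowered it to touch the slot bottom at 25 mm depth. Sweeping towards fixture +x, the tip dropped into the hole at about +14 mm. I pushed the latch to its hard stop: tip depth 43.6 mm against 43 mm nominal, with 22 N and no further travel.
- **Collet:** Its top went from about 67 mm to about 80 mm in the depth images, and about 82 mm while the pin was still in the slot. Nominal is 64 mm to 79 mm. The last picture, taken after the pin was withdrawn, shows it still standing raised in the nest.
- **Pin:** It was lowered until the collar seated (5 N contact) and then released. It hangs upright, with its handle within about 1 mm of where it started.
- **Bystanders:** The weight and spare collet showed only image noise between the first and last pictures in both views. The tin was compared by numbers in the scene view only; in the side view I judged it by eye, and it looked unmoved.
- **Robot:** The gripper ended open and clear of everything. The highest force I read was about 22 N.

Before the sweep, the side camera looks almost straight down the slot and showed the button at about +15 mm, so I chose the sweep direction from that. No check failed. The largest disagreements were about 2–4 mm between camera estimates of the fixture position, and the close wrist view settled those before insertion.

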